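# Dump the rejected parts into the red bay of the sorting carousel

### The arm

A 6-joint arm with a two-finger parallel gripper is mounted at the origin on the work surface. World frame = base frame: x ahead of the robot, y to its left, z up, the work surface at z = 0. Lengths are in m, angles in rad, forces in N, time in s.
With the tool pointing down it reaches from about 0.15 to 0.775 m from the base axis. Payload 6.1 kg.
Tool frame: the origin (TCP) lies on the centre line of the jaws, within the pads' length; the fingertips stand 8 mm ahead of it and the grasp point (between the pads) lies 11 mm behind it; z points along the fingers, y is the line along which they close (so a half turn about z gives the same grasp; the last joint's range is limited). The gripper opens to 85 mm and grips with 20 to 120 N. Pads are 22 mm wide; open, the fingers measure 114 mm over their backs; the gripper's body (76 mm by 85 mm) begins 54 mm behind the grasp point. The pads swing forward as they close: fully open they stand 13 mm farther back than shut.
Start: joints at [1.117, 0.126, -0.04, 1.405, 0, 1.571], TCP at [0.23, 0.472, 0.239] pointing down, gripper open.
Joint ranges: [-2.72, 2.72], [-0.95, 1.95], [-1.27, 1.35], [-1.78, 2.02], [-1.46, 1.47], [-3.14, 3.14]. Speed limits (rad/s): [2.39, 2.39, 3.01, 3.14, 3.14, 3.14].

### API

Orientations are given as a 3x3 rotation matrix whose columns are the frame's x, y, z axes.
In Python, from cell import arm, hand, capture, get_calibration gives the robot as it stands. Calls block until the motion is done:
- arm.move_pose(position, orientation): joint-space move of the TCP to a pose.
- arm.move_linear(position, orientation=None, rate=0.15): straight line of the TCP; orientation=None keeps the orientation; rate is the mean speed in m/s.
- arm.set_joints(angles): joint-space move.
- hand.set_gripper(opening, f_grip=None): finger opening in m; f_grip is the grip in N (None keeps the last); returns when the fingers have stopped.
- arm.dwell(seconds).
- arm.solve_ik(position, orientation): joint angles nearest the present ones, or None.
- capture(name): name is "side" or "top" or "wrist"; returns (picture, depth): 420x560x3 uint8, red, green, blue; 420x560 float32, m along the optical axis (not along the pixel's ray), 0 where there is no reading.
- get_calibration(name): a dict with "fov_y" (degrees; the focal length in pixels is half the picture's height over the tangent of half this angle, whatever the lens; pixels are square), "cx", "cy" (the principal point, pixels), "pose" (4x4, takes a point from camera to world coordinates). Camera axes: x right, y down, z forward; pixel columns grow to the right and rows downward; lengths in m; the calibration is good to about 2 mm. The wrist camera is an equidistant fisheye: a pixel r from the principal point sees the ray r / f radians off the axis. A picture is of the moment at which its call begins: read the wrist's pose just before it. get_calibration takes no time and is no camera call; for the wrist camera it gives the pose at the moment of the call.
A pose or a line that the arm cannot do raises arm.PlanningError and nothing moves.
- arm.close_job(): hands the job in; it is judged then, once.
Readings, each from a call of its own:
- arm.read_clock(): time.
- arm.read_joint_pos(): joint angles.
- arm.read_dq(): joint speeds.
- arm.read_tau(): joint torques, N m.
- arm.read_tool_pos(): TCP position.
- arm.read_ee_rot(): TCP orientation.
- arm.read_wrist_force(): force on the tool from outside, world axes, zero at the start.
- arm.read_torque(): the same for the moment, N m.
- arm.read_finger_gap(): finger opening in m.
- arm.read_gripper_force(): force on a finger pad.
Only numpy, scipy, OpenCV 4.12 (cv2) and the standard library are available. Lean on these libraries where they do the work, as an engineer would, in place of code of your own. Each camera call takes 0.05 s, during which the arm holds its last target. There are 200 camera calls.

### The job

Turn the sorting carousel by its upright pegs until the little black-framed window shows nothing but red. Then push the blue spring-loaded bucket over past its catch so that all three rejected parts tip out into the red bay, and let it swing fully back upright. Leave the carousel at red and leave the other things on the table where they are.

Things in the scene. Friction and masses are not known exactly. Their poses are not given: they have to be found in the camera images.
- station: Fixed sorting station: cream base plate 330 mm (x) by 430 mm (y), 12 mm thick, carrying a round carousel and, on its +y side, a blue tipping bucket. Origin on the table under the carousel's vertical axis; z up, +y towards the bucket (plate y -150 to +280 mm). Two cream hinge posts 167 mm high at x 67..77 mm either side, y 122..162 mm.
- carousel (a joint): Turn of the white carousel about the station's z, rad, counter-clockwise from above positive. Travel -0.6 to 6.9, stays where left (friction about 0.12 N m). Red is centred in the window, and the red bay lies under the bucket's spout, at 0 and again at 6.283 (a full turn). Tray of 270 mm outer diameter; hub 44 mm diameter, 76 mm high; floor 26 mm above the table.
- window (a point): Centre of the fixed black window frame over the carousel's rim, on the station's +x side, 50 degrees clockwise from its +y axis, 124 mm from the carousel's axis. Opening 36 mm along the rim by 22 mm; frame 56 by 40 mm, its top 80 mm above the table, on a foot outside the rim.
- red_mark (a point): Centre of the red mark on the carousel's 22 mm wide rim, 50 degrees clockwise from the middle of the red bay, 68 mm above the table; 67 mm long along the rim (31 degrees). It turns with the carousel and lies under the window's centre when the carousel is at red. The yellow and green bays have like marks.
- red_bay (a point): Point on the floor in the middle of the carousel's red-floored bay, 70 mm from the axis; turns with the carousel. Three 120-degree bays (red, yellow, green, counter-clockwise from above) lie between 4 mm dividers; rim and dividers are 68 mm above the table.
- peg0 (a point): Top centre of an upright dark steel peg of the carousel, 16 mm diameter, 113 mm above the table, 45 mm above the divider it stands on; 80 mm from the carousel's axis, on the divider between the red and yellow bays (at carousel 0: 60 degrees counter-clockwise from the station's +y). Three like pegs, 120 degrees apart. Push one sideways to turn the carousel.
- peg1 (a point): Top centre of an upright dark steel peg of the carousel, 16 mm diameter, 113 mm above the table, 45 mm above the divider it stands on; 80 mm from the carousel's axis, on the divider between the yellow and green bays (at carousel 0: 180 degrees counter-clockwise from the station's +y). Three like pegs, 120 degrees apart. Push one sideways to turn the carousel.
- peg2 (a point): Top centre of an upright dark steel peg of the carousel, 16 mm diameter, 113 mm above the table, 45 mm above the divider it stands on; 80 mm from the carousel's axis, on the divider between the green and red bays (at carousel 0: 300 degrees counter-clockwise from the station's +y). Three like pegs, 120 degrees apart. Push one sideways to turn the carousel.
- bucket (a joint): Tip angle of the blue bucket, rad: 0 upright at its catch (start), 1.75 at the end stop over the carousel. Positive tips its top towards the station's -y. The catch lets go with a snap within 0.1 rad, at 6 to 15 N at the push spot; after that only a weak spring (0.3 to 0.45 N m), which brings it back to 0 within 2 s when let go. Held at 1.6 rad, all parts slide out within a second.
- hinge (a point): Middle of the bucket's hinge axis (along the station's x), fixed: 140 mm from the carousel's axis towards the station's +y, 150 mm above the table. Bucket: 120 mm wide, open on top, 4 mm walls, floor 18 mm below the hinge; its 45-degree sloping front ends in a spout about 45 mm towards -y and 35 mm above the hinge.
- push_spot (a point): Spot on a yellow patch on the outer face of the bucket's flat upright back: 104 mm towards +y from the hinge and 80 mm above it when upright, mid-width, on a 70 mm wide paddle that continues the back wall (120 mm wide up to 65 mm) to 103 mm above the hinge. Moves with the bucket; push it towards -y and on along its arc about the hinge to tip the bucket.
- part0: Rejected part: aluminium block 60 x 24 x 16 mm with two black holes and a red dot, about 60 g; origin at its centre, x along its length. The three start side by side on the bucket's floor.
- part1: Rejected part: aluminium block 60 x 24 x 16 mm with two black holes and a red dot, about 60 g; origin at its centre, x along its length. The three start side by side on the bucket's floor.
- part2: Rejected part: aluminium block 60 x 24 x 16 mm with two black holes and a red dot, about 60 g; origin at its centre, x along its length. The three start side by side on the bucket's floor.
- ring_gauge: Bystander: steel ring, 60 mm diameter, 22 mm high, on the station's base plate beside the bucket (-x side). Origin under its centre.
- plug_gauge: Bystander: dark steel plug gauge standing upright, 28 mm diameter, 75 mm high, on the base plate beside the bucket (+x side). Origin under its centre.
- mug: Bystander: white mug, 80 mm diameter, 92 mm high. Origin under its centre.
- cleaner: Bystander: blue bottle, 60 mm diameter, 170 mm high. Origin under its centre.
- gauge_case: Bystander: wooden case 120 x 190 x 45 mm. Origin under its centre.
- driver: Bystander: screwdriver lying on the table. Origin under its middle.
Things that resemble listed ones, but are neither listed nor needed, are in the scene too. What is shaped like the part1 but orange is not meant. What is shaped like the part2 but pink is not meant.

How it is judged:
By the outcome, as a careful person would: the job done as asked, in the order asked, and still so for the second after the job is handed in, with the robot touching nothing.
It also fails if it takes over 67 s, if anything falls off the work surface, if the arm or the gripper's body presses on something with over 40 N, if the wrist force passes 120 N, or if a joint passes its speed limit or range.

## Working session

There is one attempt and no reset: what is moved stays moved. The work goes in short steps, each a Python script; the robot and the scene stay as the last script left them, time stands still between calls to the robot, and variables do not carry over. Pictures are saved under pics/ and viewed, at most 10 in all, crops included, and the job is handed in when it is done.

```bash
ls; mkdir -p pics; cat > h.py <<'E'
import numpy as np, cv2
from cell import arm, hand, capture, get_calibration
def cloud(name):
    c=get_calibration(name); rgb,d=capture(name)
    f=210/np.tan(np.radians(c["fov_y"]/2))
    v,u=np.mgrid[0:420,0:560]
    P=np.stack([(u-c["cx"])/f*d,(v-c["cy"])/f*d,d],-1)
    T=np.array(c["pose"]); W=P@T[:3,:3].T+T[:3,3]; W[d==0]=np.nan
    return rgb,W
E
python3 - <<'E'
from h import *
ims=[]
for n in("top","side"):
    rgb,W=cloud(n); np.savez(n+".npz",rgb=rgb,W=W); cv2.imwrite(f"pics/{n}0.png",rgb[...,::-1])
    print(n,get_calibration(n)["pose"])
print(arm.read_clock())
E
```

```text
pics
top [[ 1.31710058e-02 -9.94404005e-01  1.04819842e-01  4.15383586e-01]
 [-9.99912315e-01 -1.29543851e-02  2.74717536e-03 -1.72828011e-02]
 [-1.37392558e-03 -1.04846834e-01 -9.94487433e-01  1.42013208e+00]
 [ 0.00000000e+00  0.00000000e+00  0.00000000e+00  1.00000000e+00]]
side [[ 0.66466499 -0.55503906  0.50015208 -0.0899582 ]
 [-0.74691929 -0.47729557  0.46292603 -0.6264739 ]
 [-0.01822165 -0.68126396 -0.73181103  1.11588284]
 [ 0.          0.          0.          1.        ]]
0.1
```

View pics/top0.png

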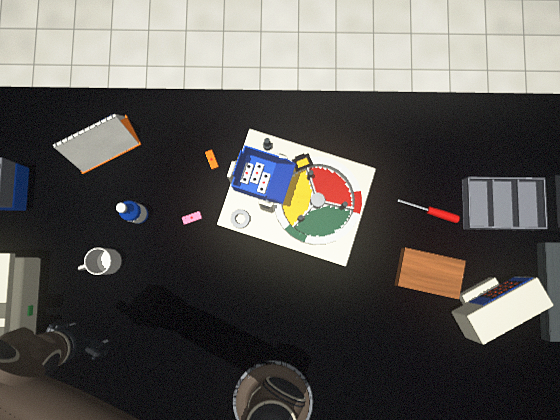

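View pics/side0.png

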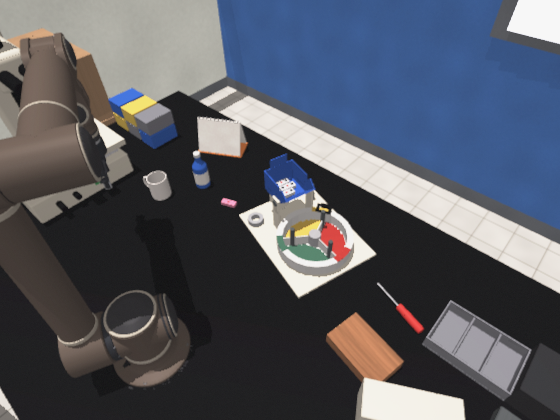

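```bash
cat > est.py <<'E'
from h import *
def station(rgb,W):
    """plate pose from points at z~12 mm"""
    m=(abs(W[...,2]-.012)<.006)&(W[...,0]>.2)&(W[...,0]<.8)&(abs(W[...,1])<.4)&(rgb.min(-1)>120)
    n,l,s,_=cv2.connectedComponentsWithStats(m.astype(np.uint8))
    P=W[m][:,:2]
    r=cv2.minAreaRect((P*1000).astype(np.float32)); return r,m
if __name__=="__main__":
    d=np.load("top.npz"); rgb,W=d["rgb"],d["W"]
    r,m=station(rgb,W); print("plate",r)
    box=cv2.boxPoints(r)/1000; print(box)
    c=np.array(r[0])/1000
    # long axis; +y towards blue bucket (image left = +y world)
    a=np.radians(r[2]); ax=[np.array([np.cos(a),np.sin(a)]),np.array([-np.sin(a),np.cos(a)])]
    y=ax[0] if r[1][0]>r[1][1] else ax[1]
    y=y*np.sign(y[1]); x=np.array([y[1],-y[0]]); o=c-.065*y
    print("o",o,"y",y,"yaw",np.degrees(np.arctan2(x[1],x[0])))
    L=np.stack([(W[...,:2]-o)@x,(W[...,:2]-o)@y,W[...,2]],-1)
    rr=np.hypot(L[...,0],L[...,1]); ang=np.degrees(np.arctan2(-L[...,0],L[...,1])) # ccw from +y
    # carousel bays
    R=rgb.astype(int)
    fl=(abs(L[...,2]-.026)<.008)&(rr>.03)&(rr<.105)
    for n,k in(("red",(R[...,0]>130)&(R[...,1]<70)),("yel",(R[...,0]>130)&(R[...,1]>120)&(R[...,2]<80)),("grn",(R[...,1]>R[...,0]+30))):
        q=fl&k; z=np.exp(1j*np.radians(ang[q])); print(n,q.sum(),np.degrees(np.angle(z.mean())),np.percentile((np.degrees(np.angle(z/ z.mean()))),[2,98]))
    pg=(abs(L[...,2]-.113)<.006)&(rr<.11); n,l,s,cc=cv2.connectedComponentsWithStats(pg.astype(np.uint8))
    for i in range(1,n): q=l==i; print("peg",s[i,4],np.nanmean(L[q],0).round(4),rr[q].mean().round(4),ang[q].mean().round(1))
    rm=(abs(L[...,2]-.068)<.004)&(rr<.15)&(rr>.09); P=L[rm][:,:2]; A=np.c_[2*P,np.ones(len(P))]
    # outer-edge circle
    hu=(abs(L[...,2]-.076)<.004)&(rr<.04); print("hub",hu.sum(),L[hu].mean(0))
    for n,k in(("redmark",(R[...,0]>130)&(R[...,1]<70)),("grnmark",(R[...,1]>R[...,0]+30)),("yelmark",(R[...,0]>130)&(R[...,1]>120)&(R[...,2]<80))):
        q=rm&k; print(n,q.sum(),np.percentile(ang[q],[2,50,98]) if q.any() else "", rr[q].mean())
    ph=(abs(L[...,2]-.253)<.01)&(R[...,2]>R[...,0]+40)
    print("paddle top",ph.sum(),L[ph].mean(0) if ph.any() else "")
    cr=cv2.resize(rgb[115:280,200:390],None,fx=4,fy=3.6,interpolation=cv2.INTER_CUBIC); cv2.imwrite("pics/crop1.png",cr[:,:,::-1])
E
python3 est.py
```

```text
plate ((631.7941284179688, -62.033843994140625), (655.98583984375, 339.49578857421875), 75.91305541992188)
[[ 0.38731948 -0.3388476 ]
 [ 0.7166057  -0.4214788 ]
 [ 0.8762688   0.21477991]
 [ 0.5469825   0.29741114]]
o [ 0.61597352 -0.12507913] y [0.24339401 0.9699275 ] yaw -14.086944580078132
red 68 -109.1219162692963 [-58.44921148  36.57538166]
yel 748 -4.225507159191735 [-52.47963521  60.8630474 ]
grn 937 124.70683063003466 [-52.35296013  51.70845076]
peg 20 [0.0688 0.0367 0.1131] 0.078 -61.9
peg 23 [ 0.0032 -0.0851  0.1121] 0.0852 -99.6
peg 23 [-0.0691  0.0327  0.1126] 0.0766 64.7
hub 127 [ 0.00107603 -0.00531693  0.07571862]
redmark 63 [-179.20851238 -164.2643354   179.70131029] 0.13216227054769633
grnmark 131 [58.83984638 72.98929132 89.02250745] 0.12089216014186123
yelmark 59 [-63.80287175 -55.06620872 -41.4391175 ] 0.12320357126152069
paddle top 49 [0.01502464 0.2357177  0.25063373]
```

View pics/crop1.png

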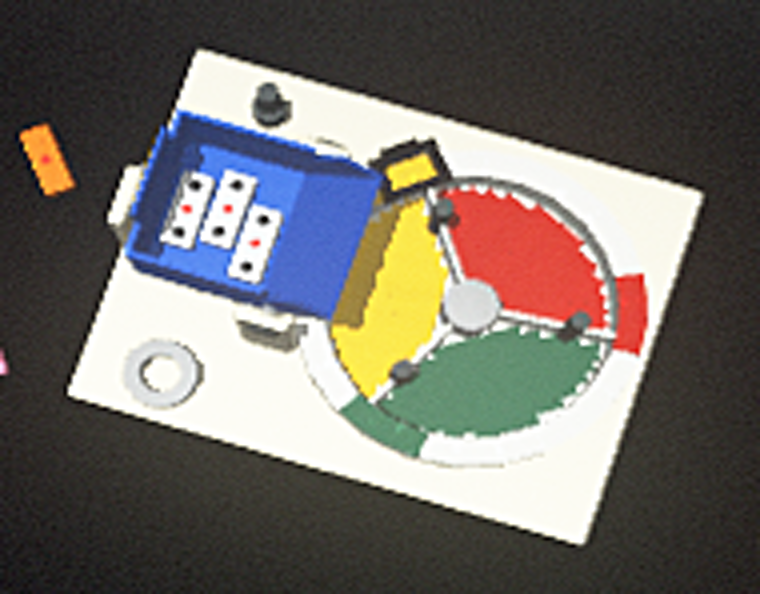

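The plate corners are clear in the crop: original pixels ≈ (249,128), (376,168), (346,266) and (218,224). Yellow shows in the window at about (304,162). The candidates for the parts are the three white/aluminium blocks with red dots in the bucket (~(246,173), (257,173), (263,183)). The orange block at (211,159) and the pink one at (192,217) are decoys. The pegs are at about (310,175), (301,218) and (344,205). The carousel sits near 4.19 rad, so +120° (ccw) brings it to 6.283.

```bash
cat > pose.py <<'E'
from h import *
from scipy.optimize import least_squares
def ray(name,uv,z):
    c=get_calibration(name); f=210/np.tan(np.radians(c["fov_y"]/2)); T=np.array(c["pose"])
    uv=np.atleast_2d(uv); d=np.c_[(uv-[c["cx"],c["cy"]])/f,np.ones(len(uv))]@T[:3,:3].T
    return T[:3,3]+d*((z-T[2,3])/d[:,2])[:,None]
def blobs(rgb):
    """peg-top centres etc. come from depth; red/green marks by colour"""
def pegs(W,o,y):
    x=np.array([y[1],-y[0]]); L=np.stack([(W[...,:2]-o)@x,(W[...,:2]-o)@y,W[...,2]],-1)
    rr=np.hypot(L[...,0],L[...,1]); m=(abs(L[...,2]-.113)<.006)&(rr<.11)&(rr>.05)
    n,l,s,cc=cv2.connectedComponentsWithStats(m.astype(np.uint8))
    return [(s[i,4],ray("top",cc[i],.113)[0,:2]) for i in range(1,n) if s[i,4]>8]
if __name__=="__main__":
    d=np.load("top.npz"); rgb,W=d["rgb"],d["W"]
    g=(cv2.GaussianBlur(rgb,(3,3),0).min(-1)>90).astype(np.uint8)[110:285,205:395]
    n,l,s,_=cv2.connectedComponentsWithStats(g); k=1+s[1:,4].argmax()
    cs,_=cv2.findContours((l==k).astype(np.uint8),cv2.RETR_EXTERNAL,cv2.CHAIN_APPROX_NONE)
    pts=np.concatenate(cs)[:,0]+[205,110]
    G=ray("top",pts,.012)[:,:2]
    loc=lambda p,G:(lambda c,s:np.c_[(G-p[:2])@[c,s],(G-p[:2])@[-s,c]])(np.cos(p[2]),np.sin(p[2]))
    def res(p):
        q=loc(p,G)-[0,.065]; e=np.abs(q)-[.165,.215]; return np.max(e,1)
    r=least_squares(res,[.64,-.12,-.25],loss="cauchy",f_scale=.0015)
    p=r.x; print("station",p,"yawdeg",np.degrees(p[2]),"inl",np.mean(abs(res(p))<.003),len(G),"corners",ray("top",[[249.2,128.3],[375.7,167.8],[346.2,266.4],[217.5,224.2]],.012)[:,:2].round(4).tolist())
    np.save("st.npy",p); y=np.array([-np.sin(p[2]),np.cos(p[2])])
    pg=pegs(W,p[:2],y); P=np.array([b for a,b in pg])
    q=loc(p,P); print([a for a,_ in pg],q.round(4),np.hypot(*q.T).round(4),np.degrees(np.arctan2(-q[:,0],q[:,1])).round(1),"centroid",q.mean(0))
    hm=(abs(W[...,2]-.076)<.004); m=np.zeros_like(hm); m[180:220,295:340]=hm[180:220,295:340]
    n,l,s,cc=cv2.connectedComponentsWithStats(m.astype(np.uint8)); k=1+s[1:,4].argmax(); print("hub",s[k,4],loc(p,ray("top",cc[k],.076)[:,:2]))
    # paddle top, side camera check
    for nm in("top","side"):
        d=np.load(nm+".npz"); W=d["W"]; R=d["rgb"].astype(int)
        q=loc(p,W[...,:2].reshape(-1,2)).reshape(420,560,2)
        m=(R[...,2]>R[...,0]+30)&(abs(q[...,0])<.09)&(q[...,1]>.2)&(q[...,1]<.28)&(W[...,2]>.225)
        print(nm,"paddle",m.sum(),np.median(q[m],0),np.percentile(q[m],[3,97],axis=0).round(4).tolist(),W[m][:,2].max())
E
python3 pose.py
```

```text
station [ 0.61642811 -0.13086859 -0.30033785] yawdeg -17.208091260875175 inl 0.46974697469746973 909 corners [[0.8557, 0.0861], [0.7305, -0.323], [0.4142, -0.2274], [0.542, 0.1804]]
[np.int32(20), np.int32(23), np.int32(23)] [[ 0.0645  0.0458]
 [ 0.0055 -0.0793]
 [-0.073   0.0343]] [0.0791 0.0795 0.0807] [ -54.7 -176.    64.8] centroid [-0.00097557  0.00026437]
hub 127 [[-0.00083749  0.00015175]]
top paddle 74 [-0.00173941  0.24084397] [[-0.0341, 0.2397], [0.0305, 0.2436]] 0.25701667730358135
side paddle 114 [-0.00185989  0.24217044] [[-0.0336, 0.2381], [0.0316, 0.2455]] 0.2528713839063613
```

```bash
cat > plan.py <<'E'
from h import *
p=np.load("st.npy"); c,s=np.cos(p[2]),np.sin(p[2])
S=np.array([[c,-s,0],[s,c,0],[0,0,1]]); O=np.array([p[0],p[1],0])+S@[-.0009,0.0002,0]
w=lambda v:O+S@np.asarray(v,float)
def down(xl):  # tool x along local xl, z down
    x=S@np.array([xl[0],xl[1],0.]); z=np.array([0,0,-1.]); return np.c_[x,np.cross(z,x),z]
def turn(deg,lag=.019,z=.088,sg=1):
    a=np.radians(deg); rad=np.array([-np.sin(a),np.cos(a)]); tan=np.array([-np.cos(a),-np.sin(a)])
    q=.08*rad-lag*tan; return w([q[0],q[1],z]),down(sg*tan)
def tip(t,sg=1,off=0.):
    y=.14+.104*np.cos(t)-.08*np.sin(t); z=.15+.104*np.sin(t)+.08*np.cos(t)
    return w([0,y+.011+off,z+.008]),down([0,sg])
E
python3 - <<'E'
from plan import *
for sg in(1,-1):
    for a in(184.5,215,245,275,300):
        q=arm.solve_ik(*turn(a,sg=sg)); print(sg,a,None if q is None else np.round(q,2))
    q=arm.solve_ik(*turn(184.5,.03,.16,sg)); print("ap",q)
    for t,o in((0,.04),(0,0),(.4,0),(.8,0),(1.2,0),(1.64,0)):
        q=arm.solve_ik(*tip(t,sg,o)); print(sg,"tip",t,None if q is None else np.round(q,2))
    P,R=tip(0,sg,.05); P[2]=.32; print("high",arm.solve_ik(P,R))
E
```

```text
1 184.5 [-0.34  0.33 -0.11  1.13  0.    3.02]
1 215 [-0.33  0.41 -0.    1.16  0.    2.5 ]
1 245 [-0.29  0.47  0.1   1.19  0.    2.02]
1 275 [-0.24  0.51  0.15  1.21  0.    1.55]
1 300 [-0.19  0.51  0.15  1.21  0.    1.16]
ap [-0.34102994  0.28405359 -0.01740633  1.2693364   0.          3.02236075]
1 tip 0 [0.21 0.52 0.5  1.55 0.   2.08]
1 tip 0 [0.16 0.48 0.44 1.53 0.   2.03]
1 tip 0.4 [0.11 0.46 0.47 1.59 0.   1.98]
1 tip 0.8 [0.04 0.42 0.46 1.61 0.   1.91]
1 tip 1.2 [-0.03  0.38  0.39  1.58  0.    1.84]
1 tip 1.64 [-0.11  0.35  0.28  1.5   0.    1.76]
high [0.22416788 0.59965135 0.81293553 1.78408051 0.         2.09530205]
-1 184.5 [-0.34  0.33 -0.11  1.13  0.   -0.12]
-1 215 [-0.33  0.41 -0.    1.16  0.   -0.64]
-1 245 [-0.29  0.47  0.1   1.19  0.   -1.13]
-1 275 [-0.24  0.51  0.15  1.21  0.   -1.59]
-1 300 [-0.19  0.51  0.15  1.21  0.   -1.98]
ap [-0.34102994  0.28405359 -0.01740633  1.2693364   0.         -0.1192319 ]
-1 tip 0 [ 0.21  0.52  0.5   1.55  0.   -1.06]
-1 tip 0 [ 0.16  0.48  0.44  1.53  0.   -1.11]
-1 tip 0.4 [ 0.11  0.46  0.47  1.59  0.   -1.16]
-1 tip 0.8 [ 0.04  0.42  0.46  1.61  0.   -1.23]
-1 tip 1.2 [-0.03  0.38  0.39  1.58  0.   -1.3 ]
-1 tip 1.64 [-0.11  0.35  0.28  1.5   0.   -1.38]
high [ 0.22416788  0.59965135  0.81293553  1.78408051  0.         -1.0462906 ]
```

```bash
python3 - <<'E'
from plan import *
hand.set_gripper(0.0)
P=np.array(arm.read_tool_pos()); P[2]=.36; arm.move_linear(P,rate=.25)
arm.move_pose(*turn(184.5,.032,.36)); 
arm.move_linear(turn(184.5,.032)[0],rate=.25)
print(arm.read_clock(),arm.read_tool_pos(),arm.read_wrist_force())
for a in np.linspace(184.5,298,8):
    arm.move_linear(*turn(a),rate=.12); print(round(a,1),np.round(arm.read_wrist_force(),1))
E=arm.read_tool_pos()
arm.move_linear(turn(298,.032)[0],rate=.1)
P=np.array(arm.read_tool_pos()); P[2]=.17; arm.move_linear(P,rate=.25)
P=w([-.15,-.12,.3]);arm.move_pose(P,turn(298)[1])
rgb,W=cloud("top"); np.savez("top1.npz",rgb=rgb,W=W)
from pose import pegs
for n,b in pegs(W,O[:2],S[:2,1]):
    q=S[:2,:2].T@(b-O[:2]); print(n,q.round(4),np.hypot(*q).round(4),np.degrees(np.arctan2(-q[0],q[1])).round(1))
cr=cv2.resize(rgb[115:280,200:390],None,fx=4,fy=3.6,interpolation=cv2.INTER_CUBIC); cv2.imwrite("pics/crop2.png",cr[:,:,::-1])
print(arm.read_clock())
E
```

```text
5.4 [ 0.56769298 -0.20157019  0.08948832] [ 0.6035315   0.71337471 -0.15115646]
184.5 [ 0.2 -1.1 -0.5]
200.7 [-0.3 -0.9  0.4]
216.9 [-0.6  0.1  0. ]
233.1 [-0.6 -0.4 -0.5]
249.4 [-0.5 -0.2  0. ]
265.6 [ 0.1 -0.1 -0.3]
281.8 [-0.3 -0.2 -0.5]
298.0 [-0.3  0.2 -0.7]
22 [0.0676 0.0414] 0.0793 -58.5
22 [ 0.0017 -0.0792] 0.0792 -178.8
20 [-0.0702  0.038 ] 0.0798 61.6
10.6417
```

View pics/crop2.png

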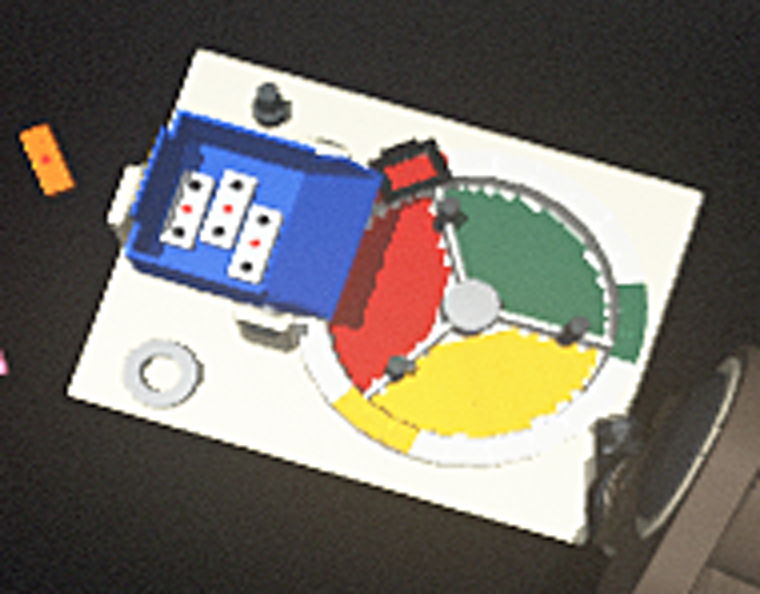

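The window now shows only red (crop ~(410,170)), and the pegs read +1.4° from red, against a ±7° margin. Nothing else has moved. Next is the bucket.

```bash
python3 - <<'E'
from plan import *
P=w([-.15,-.12,.34]); arm.move_linear(P,rate=.25)
P,R=tip(0,1,.05); P[2]=.33; arm.move_pose(P,R)
arm.move_linear(tip(0,1,.05)[0],R,rate=.2)
print(arm.read_clock(),arm.read_tool_pos(),arm.read_wrist_force())
arm.move_linear(tip(0,1,.008)[0],rate=.1)
for t in (0.0,.05,.1,.2,.35,.5,.65,.8,.95,1.1,1.25,1.4,1.5,1.58,1.65):
    arm.move_linear(tip(t)[0],rate=.1); print(t,np.round(arm.read_wrist_force(),1))
arm.dwell(1.8); print(np.round(arm.read_wrist_force(),1),arm.read_clock())
for n in("top","side"):
    rgb,W=cloud(n); np.savez(n+"2.npz",rgb=rgb,W=W); 
    cr=rgb[115:280,200:390] if n=="top" else rgb[130:295,200:390]
    cv2.imwrite(f"pics/{n}2.png",cv2.resize(cr,None,fx=4,fy=3.6,interpolation=cv2.INTER_CUBIC)[:,:,::-1])
E
```

```text
13.2083 [0.7058253  0.15999724 0.23948202] [-0.65000989  0.42594911  0.33083847]
0.0 [1.3 4.6 1.1]
0.05 [ 2.3  5.5 -1.1]
0.1 [0.6 6.  1.7]
0.2 [3.2 5.6 2.1]
0.35 [3.3 6.4 3.1]
0.5 [3.3 5.8 5.7]
0.65 [2.2 4.9 7.5]
0.8 [1.4 4.3 7.8]
0.95 [1.1 3.1 8.1]
1.1 [ 1.2  2.2 10.3]
1.25 [ 0.3  1.1 11.2]
1.4 [ 0.3 -0.3 10. ]
1.5 [ 0.1 -2.   9.6]
1.58 [ 1.1 -2.9 10.2]
1.65 [-2.1 -5.3 12.1]
[-1.7 -6.2 12.5] 20.2
```

View pics/side2.png

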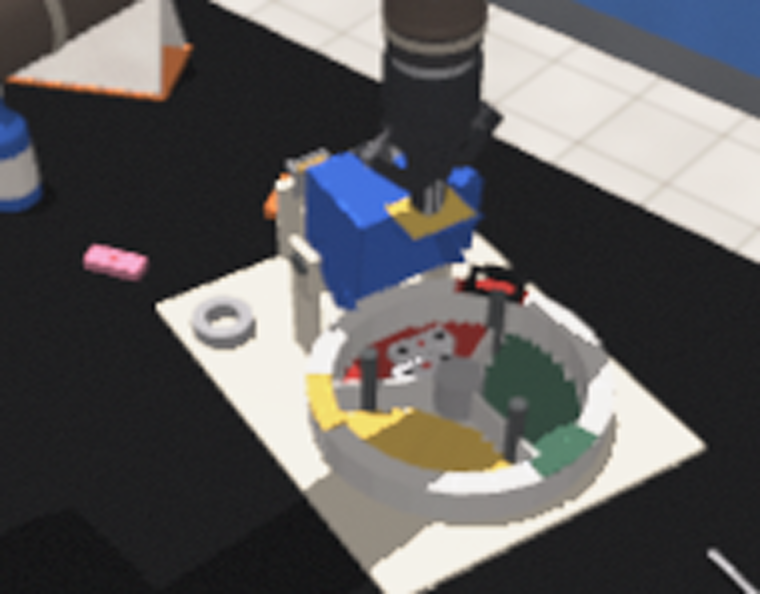

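The bucket is tipped right over and parts lie on the red floor (crop ~(425,350)). I'll follow it back and then check.

```bash
python3 - <<'E'
from plan import *
for t in (1.4,1.1,.8,.5,.25,0.0):
    arm.move_linear(tip(t)[0],rate=.12); print(t,np.round(arm.read_wrist_force(),1))
arm.move_linear(tip(0,1,.05)[0],rate=.08); print(np.round(arm.read_wrist_force(),1))
P,R=tip(0,1,.05); P[2]=.33; arm.move_linear(P,rate=.2)
q=np.array(arm.read_joint_pos()); q[0]=1.0; arm.set_joints(q); arm.dwell(.5)
a=[]
for n in("top","side"):
    rgb,W=cloud(n); np.savez(n+"3.npz",rgb=rgb,W=W)
    cr=rgb[115:280,200:390] if n=="top" else rgb[130:295,200:390]
    cv2.imwrite(f"pics/{n}3.png",cv2.resize(cr,None,fx=4,fy=3.6,interpolation=cv2.INTER_CUBIC)[:,:,::-1])
    R_=rgb.astype(int); q=(W-O)@S
    m=(R_[...,2]>R_[...,0]+30)&(abs(q[...,0])<.09)&(q[...,1]>.2)&(q[...,1]<.28)&(q[...,2]>.225)
    print(n,m.sum(),np.median(q[m],0) if m.any() else "")
    if n=="top":
        from pose import pegs
        for k,b in pegs(W,O[:2],S[:2,1]):
            v=S[:2,:2].T@(b-O[:2]); print(k,np.degrees(np.arctan2(-v[0],v[1])).round(1))
print(arm.read_clock())
E
```

```text
1.4 [-1.  -1.7 10.1]
1.1 [1.5 0.8 9.8]
0.8 [1.2 4.3 8. ]
0.5 [3.1 6.  7.7]
0.25 [3.4 6.6 6.1]
0.0 [ 1.6  5.7 -4.1]
[0.5 0.9 0.6]
top 75 [-0.00088677  0.24057412  0.24843421]
21 -58.8
23 -179.0
21 61.4
side 114 [0.00152123 0.24171395 0.24019122]
26.9583
```

View pics/top3.png

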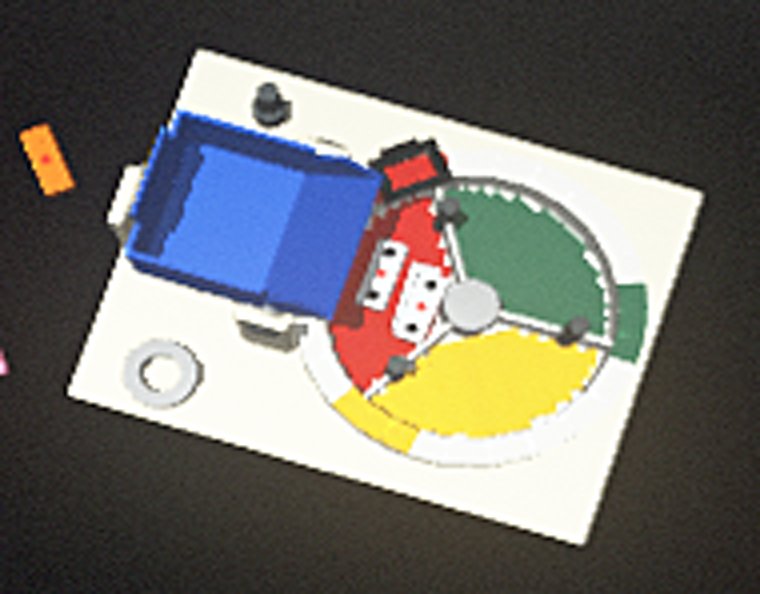

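View pics/side3.png

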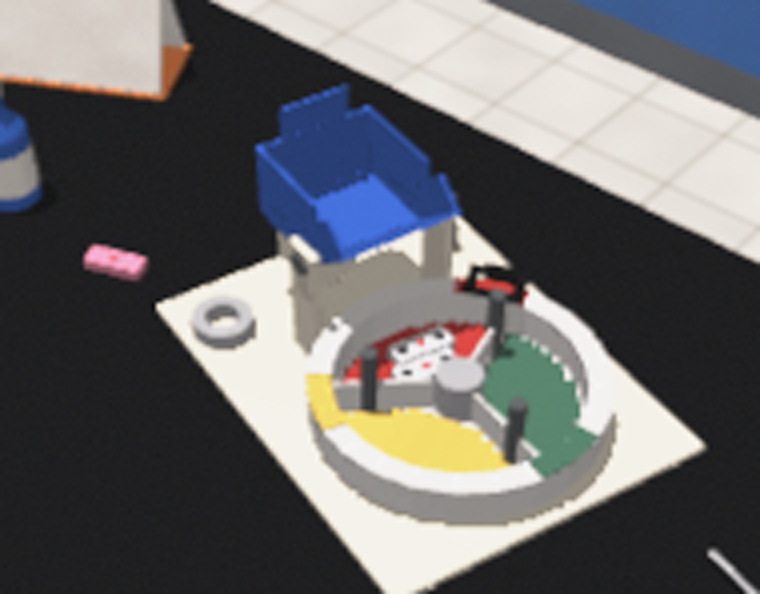

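Two parts are visible in the red bay and the bucket is empty. The third may be stacked or hidden under the spout, and there is a dark speck on the rim at side crop (338,325). I'll check the depth and take a wrist view.

```bash
python3 - <<'E'
from plan import *
for n,win in(("side",(212,226,276,294)),("side",(220,240,296,316)),("top",(180,212,288,312))):
    d=np.load(n+"3.npz"); W=d["W"]; q=((W-O)@S)*1000; R=d["rgb"].astype(int)
    if win[1]==226:
        for v in range(214,226,2): print(v,[tuple(int(x) for x in q[v,u]) + (int(R[v,u].mean()),) for u in range(278,292,2)])
    else:
        m=(R.min(-1)>110); v0,v1,u0,u1=win; qq=q[v0:v1,u0:u1][m[v0:v1,u0:u1]]; qq=qq[(qq[:,2]>30)&(qq[:,2]<66)]
        print(n,len(qq),np.percentile(qq,[2,25,50,75,98],axis=0).round(0).tolist())
T=np.array(get_calibration("wrist")["pose"]); Rt=np.array(arm.read_ee_rot()); tp=np.array(arm.read_tool_pos())
print("cam in tool",Rt.T@(T[:3,3]-tp),"\n",Rt.T@T[:3,:3])
# wrist look: tool tilted to view +y under the spout
for tilt in(30,45,60):
    a=np.radians(tilt); z=S@[0,np.sin(a),-np.cos(a)]
    for xs in(1,-1):
        x=S@[xs,0,0]; RR=np.c_[x,np.cross(z,x),z]
        for P in([0,-.15,.22],[0,-.2,.25],[-.03,-.22,.3]):
            print(tilt,xs,P,arm.solve_ik(w(P),RR) is not None)
E
```

```text
214 [(-72, 124, 105, 135), (-24, 195, 12, 139), (-17, 190, 12, 139), (-8, 191, 6, 138), (-3, 184, 10, 138), (1, 177, 13, 140), (-18, 130, 68, 142)]
216 [(-75, 120, 100, 136), (-28, 187, 10, 130), (-20, 185, 7, 139), (-15, 178, 11, 138), (-38, 126, 72, 141), (-28, 128, 65, 141), (-23, 123, 67, 142)]
218 [(-74, 123, 86, 137), (-33, 179, 8, 129), (-27, 174, 10, 139), (-46, 126, 66, 216), (-39, 124, 65, 142), (-35, 116, 69, 142), (-27, 115, 66, 141)]
220 [(-76, 119, 80, 139), (-39, 169, 10, 131), (-56, 124, 64, 142), (-51, 119, 66, 215), (-45, 114, 67, 224), (-38, 111, 65, 140), (-32, 108, 64, 133)]
222 [(-74, 123, 65, 138), (-44, 160, 11, 198), (-62, 114, 65, 227), (-54, 113, 62, 238), (-50, 106, 66, 238), (-43, 104, 64, 147), (-32, 107, 54, 131)]
224 [(-73, 126, 49, 152), (-74, 109, 67, 240), (-67, 106, 65, 242), (-63, 99, 70, 242), (-55, 99, 65, 178), (-42, 106, 51, 131), (-30, 111, 38, 131)]
side 215 [[-54.0, 11.0, 32.0], [-25.0, 30.0, 41.0], [-9.0, 46.0, 51.0], [11.0, 73.0, 57.0], [38.0, 115.0, 65.0]]
top 333 [[-38.0, 19.0, 34.0], [-16.0, 35.0, 41.0], [0.0, 48.0, 45.0], [17.0, 69.0, 57.0], [41.0, 85.0, 62.0]]
cam in tool [ 0.07986961  0.00018581 -0.13535857] 
 [[-5.81561297e-04 -9.49571783e-01 -3.13549182e-01]
 [ 9.99999579e-01 -7.74754734e-04  4.91547069e-04]
 [-7.09682941e-04 -3.13548765e-01  9.49571834e-01]]
30 1 [0, -0.15, 0.22] True
30 1 [0, -0.2, 0.25] True
30 1 [-0.03, -0.22, 0.3] True
30 -1 [0, -0.15, 0.22] True
30 -1 [0, -0.2, 0.25] True
30 -1 [-0.03, -0.22, 0.3] True
45 1 [0, -0.15, 0.22] True
45 1 [0, -0.2, 0.25] True
45 1 [-0.03, -0.22, 0.3] True
45 -1 [0, -0.15, 0.22] True
45 -1 [0, -0.2, 0.25] True
45 -1 [-0.03, -0.22, 0.3] True
60 1 [0, -0.15, 0.22] True
60 1 [0, -0.2, 0.25] False
60 1 [-0.03, -0.22, 0.3] False
60 -1 [0, -0.15, 0.22] True
60 -1 [0, -0.2, 0.25] False
60 -1 [-0.03, -0.22, 0.3] False
```

```bash
python3 - <<'E'
from plan import *
arm.move_pose(w([-.15,-.15,.36]),down([0,1]))
a=np.radians(45); z=S@[0,np.sin(a),-np.cos(a)]; x=S@[1,0,0]
arm.move_pose(w([0,-.15,.22]),np.c_[x,np.cross(z,x),z])
rgb,d=capture("wrist"); cv2.imwrite("pics/wrist4.png",rgb[:,:,::-1]); cv2.imwrite("/tmp/w.png",rgb[:,:,::-1]); print(arm.read_clock())
E
```

```text
31.0417
```

View pics/wrist4.png

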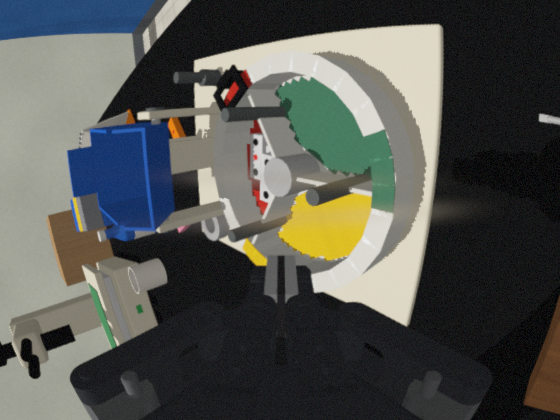

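```bash
python3 -c "
import cv2
i=cv2.imread('pics/wrist4.png')[60:260,200:320]
cv2.imwrite('pics/w5.png',cv2.rotate(cv2.resize(i,None,fx=3,fy=3.8,interpolation=cv2.INTER_CUBIC),cv2.ROTATE_90_CLOCKWISE))"
```

```text
(no output)
```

View pics/w5.png

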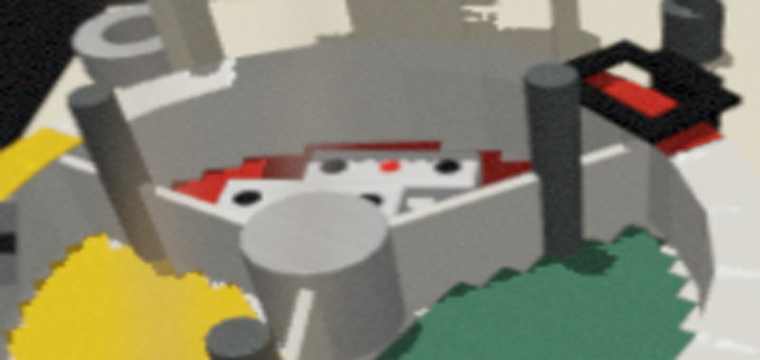

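```bash
python3 - <<'E'
from plan import *
d=np.load("top3.npz"); q=((d["W"]-O)@S)*1000; R=d["rgb"].astype(int)
for nm,(u,v) in {"rear":(295,191),"front":(305,199)}.items():
    m=np.zeros((420,560),bool); m[v-10:v+11,u-5:u+6]=True
    m&=(R.min(-1)>150)&(abs((q[...,1])-np.nanmedian(q[v-1:v+2,u-1:u+2,1]))<13)&(q[...,2]>32)&(q[...,2]<68)
    P=q[m]; c=np.linalg.lstsq(np.c_[P[:,:2]-P[:,:2].mean(0),np.ones(len(P))],P[:,2],rcond=None)[0]
    print(nm,len(P),P.mean(0).round(1),"slope",c[:2].round(2),"ext",np.ptp(P,0).round(0))
E
```

```text
rear 95 [ 9.8 71.4 41.2] slope [-0.04 -0.01] ext [59. 22. 16.]
front 147 [-6.6 36.5 55.4] slope [-0.14 -0.19] ext [68. 26. 28.]
```

The rear part lies flat on the red floor (top at 41 mm). The front part is at 55 mm, resting on the third, whose edge shows below it. So all three parts are in the red bay, the bucket is empty and upright, and the window is red. I'll hand it in.

```bash
python3 - <<'E'
from plan import *
arm.move_pose(w([-.15,-.15,.36]),down([0,1])); print(arm.read_clock()); print(arm.close_job())
E
```

```text
32.125
the job is handed in; nothing more can be done
None
```

I handed the job in at 32 s: the window shows only red, all three parts are in the red bay (the third seen only as an edge under another), the bucket is empty and upright, and nothing else in the camera views had moved.

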